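Shut the parts strip with one stroke of the finger

ROBOT

A 6-joint arm with a two-finger parallel gripper is mounted at the origin on the work surface. World frame = base frame: x ahead of the robot, y to its left, z up, the work surface at z = 0. Lengths are in mm, angles in rad, forces in N, time in s.
With the tool pointing down it reaches from about 250 to 800 mm from the base axis. Payload 3.9 kg.
Tool frame: the origin (TCP) lies on the mounting face of the last link; the fingertips stand 173 mm ahead of it and the grasp point (between the pads) lies r.pinch_z ahead of it (r.pinch_z is the distance from the TCP to the grasp point, in mm); z points along the fingers, y is the direction in which the jaws open and shut (so a half turn about z gives the same grasp; the last joint's range is limited). The gripper opens to 85 mm and grips with 20 to 120 N. Pads are 22 mm wide; open, the fingers measure 114 mm over their backs; the gripper's body (76 mm by 85 mm) begins 54 mm behind the grasp point. The pads swing forward as they close: fully open they stand 13 mm farther back than shut.
Start: joints at [1.116, 0.26, -0.138, 1.173, 0, 1.571], TCP at [230.618, 471.626, 404.704] pointing down, gripper open.
Joint ranges: [-2.78, 2.78], [-0.83, 1.72], [-1.28, 1.37], [-1.9, 2.12], [-1.57, 1.48], [-3.14, 3.14]. Speed limits (rad/s): [2.57, 2.57, 3.14, 3.14, 3.14, 3.14].

INTERFACE

Orientations are given as a rotation vector (axis times angle).
In Python, from bench import telemetry, imaging, r gives the robot as it stands. The module is installed in compiled form; this text tells all that it offers.
- The arm moves only by the tool step_arm, never from a script. Its argument "rows" is a list of rows, each an object with "twist": the turn, a rotation vector about the tool's x, y, z in rad, a list of three; "linear": the shift along the tool's x, y, z in mm, a list of three; "gripper": the closure, from 0 (fully open) to 1 (shut). A call has 1 to 20 rows; each row shifts and turns the commanded pose from where the row before left it, along the tool's axes as they then stand; what a row does not reach is not made up. A row lasts 1/10 s, in which the tool goes at most 50 mm and 8.59 degrees, less where a joint would pass 70% of its speed; a pose out of reach is approached as far as the arm can. A call with a gripper value outside its range is refused whole. The fingers move at their own pace and stop on an object; "squeeze" is the grip in N (left out, the last holds). Time passes only in rows, so rows that do not move let the fingers close. It gives the time, the measured TCP pose, the force and the opening at its end, in the units of the state.
- telemetry.sense(): the state, without advancing time (a new reading comes with each control period).
- imaging.camera(name): name is "side" or "top" or "wrist"; returns the picture (384x512x3 uint8, red, green, blue); there is no depth.
- imaging.get_calibration(name): a dict with "fx", "fy", "cx", "cy" (pixels), "dist_coeffs" ([k1, k2, p1, p2, k3] as OpenCV has them; the pictures are not rectified), "rvec" (rotation vector, rad) and "tvec" (3), from world to camera coordinates, as OpenCV has them. Camera axes: x right, y down, z forward; pixel columns grow to the right and rows downward; lengths in mm; the calibration is good to about 2 mm. A picture is of the moment at which its call begins: read the wrist's pose just before it. get_calibration takes no time and is no camera call; for the wrist camera it gives the pose at the moment of the call.
- r.sign_off(): hands the job in, once; it reports no verdict.
The state is a dict: "time_s": time; "q": joint angles; "qd": joint speeds; "effort": joint torques, N m; "tool_pos": TCP position; "eef_rot": TCP orientation; "ft_force": force on the tool from outside, world axes, zero at the start; "wrist_torque": the same for the moment, N m; "grip_width": finger opening in mm.
Only numpy, scipy, OpenCV 4.12 (cv2) and the standard library are available. Lean on these libraries where they do the work, as an engineer would, in place of code of your own. Each camera call takes 0.05 s, during which the arm holds its last target.

TASK

The five lids of the long narrow parts strip are standing ajar: close it by running a fingertip lightly along the row in one pass, from the end with the round screw-down ear to the plain end, so that the lids go down one after another and all lie flat. Stay on or close over the row until the last lid is down, do not lean on the strip or lift any lid, then take the hand away. Leave the short wide box with its two open lids, and everything else on the bench, as they are.

Things in the scene. Friction and masses are not known exactly. Their poses are not given: they have to be found in the camera images.
- strip: long narrow parts strip: blue box on a plate screwed to the bench, 224 x 46 mm without its ear. Origin: centre of its underside; its x axis runs along the row, from the end with the ear to the plain end. Five grey lids, 40 mm apart, each 37 mm long (x), 46 mm wide, 4 mm thick; shut, they lie tops at z = 44 mm, level with the end caps. The box stands on sprung feet: pressed down, it gives 2 N/mm, up to 9 mm, and comes back
- ear (a point): low round screw-down ear, 36 mm wide, 9 mm high, at the strip's -x end: centre of the ear's disc (x = -132 mm in the strip's frame), 6 mm above the bench. The strip's end cap beside it has a round nose of 12 mm radius, flat-topped at z = 44 mm from x = -106 mm on and reaching to x = -118 mm, so that a fingertip can ride up on to the row
- row_start (a point): hinge edge of the first lid, mid-width, at the level of shut lids' tops (x = -100 mm). Each lid is hinged along its edge nearest the ear (hinges at x = -100, -60, -20, 20, 60 mm, z = 40 mm) and its free edge stands up towards the plain end. Hinges are stiff (0.05 N m) and stay where left
- row_end (a point): free edge of the fifth lid when shut, mid-width, at the level of its top (x = 97 mm). 2 to 5 N on a lid's upper face shuts it; a fingertip sliding from the ear towards the plain end, at about the shut level, presses each lid down as it passes. From the other end it would catch under the free edges
- tray: the other parts box, short and wide, of the same blue and grey plastic, fixed to the bench: 134 x 80 x 44 mm high, two lids ajar, to be left as it is. Origin: centre of its underside; lids 55 mm apart along its x axis
- strip_lid1 (a joint): opening angle (rad) of the first lid of the long strip, counted from the ear: 0 = flat shut; starts at 0.4 to 0.65, stops at 1.2
- strip_lid2 (a joint): opening angle (rad) of the second lid of the long strip, counted from the ear: 0 = flat shut; starts at 0.4 to 0.65, stops at 1.2
- strip_lid3 (a joint): opening angle (rad) of the third lid of the long strip, counted from the ear: 0 = flat shut; starts at 0.4 to 0.65, stops at 1.2
- strip_lid4 (a joint): opening angle (rad) of the fourth lid of the long strip, counted from the ear: 0 = flat shut; starts at 0.4 to 0.65, stops at 1.2
- strip_lid5 (a joint): opening angle (rad) of the fifth lid of the long strip, counted from the ear: 0 = flat shut; starts at 0.4 to 0.65, stops at 1.2
- tray_lid1 (a joint): opening angle (rad) of lid 1 of the short wide box: 0 = flat shut; starts at 0.45 to 0.7
- tray_lid2 (a joint): opening angle (rad) of lid 2 of the short wide box: 0 = flat shut; starts at 0.45 to 0.7
- tape: roll core, cardboard ring lying flat, 84 mm across, 24 mm high; origin: centre of its underside. A bystander, loose
- jar: small clear closed jar, 40 mm across, 55 mm tall; origin: centre of its underside. A bystander, loose
- spool: white flanged spool standing on end, 40 mm across, 46 mm tall; origin: centre of its underside. A bystander, loose
- washer: thick steel washer lying flat, 40 mm across, 8 mm high; origin: centre of its underside. A bystander, loose
- carton: small cardboard box, 60 x 40 x 50 mm high; origin: centre of its underside. A bystander, loose
- driver: black-handled screwdriver lying flat, 180 mm long; its origin lies near the middle of its length, on the bench. A bystander, loose

How it is judged (in metres and radians):
On the way, in this order (a step that is already met when the one before it is completed fails the run):
1. the first lid from the ear is shut, the next one not yet (value of joint strip_lid1 below 0.1 rad), for 0.1 s.
2. the second lid from the ear is shut, the next one not yet (value of joint strip_lid2 below 0.1 rad), for 0.1 s.
3. the third lid from the ear is shut, the next one not yet (value of joint strip_lid3 below 0.1 rad), for 0.1 s.
4. the fourth lid from the ear is shut, the next one not yet (value of joint strip_lid4 below 0.1 rad), for 0.1 s.
5. the fifth lid from the ear is shut (value of joint strip_lid5 below 0.1 rad), for 0.1 s.
At the end, for the whole second after the job is handed in: All five lids of the long strip are within 0.1 rad of flat (free edge less than 3.7 mm up), both lids of the short wide box are still open more than 0.35 rad, and no loose thing is more than 25 mm from where it started (value of joint each of strip_lid1, strip_lid2, strip_lid3, strip_lid4, strip_lid5 below 0.1 rad and value of joint each of tray_lid1, tray_lid2 above 0.35 rad and distance of each of tape, jar, spool, washer, carton, driver from where it was at the start of the episode below 0.025 m); the robot touches nothing.
It fails at once if a lid of the long strip is lifted open (past 0.8 rad) (value of joint any of strip_lid1, strip_lid2, strip_lid3, strip_lid4, strip_lid5 above 0.8 rad).
It fails at once if the strip is leaned on: fingers press it with more than 30 N (contact force between the fingers and strip above 30 N).
It fails at once if between the first lid and the last, the hand leaves the row: fingertips more than about 55 mm above the shut lids, or more than about 60 mm to the side (value of joint strip_lid1 below 0.1 rad and value of joint strip_lid5 above 0.1 rad and (z of the grasp point in the frame of strip above 0.115 m or y of the grasp point in the frame of strip above 0.06 m or y of the grasp point in the frame of strip below -0.06 m)).
It fails at once if a lid of the short wide box is moved (below 0.35 or above 0.8 rad) (value of joint any of tray_lid1, tray_lid2 below 0.35 rad or value of joint any of tray_lid1, tray_lid2 above 0.8 rad).
It fails at once if a loose thing is moved by more than 25 mm or picked up (distance of any of tape, jar, spool, washer, carton, driver from where it was at the start of the episode above 0.025 m).
It also fails if it takes over 51 s, if anything falls off the work surface, if the arm or the gripper's body presses on something with over 40 N, if the wrist force passes 120 N, or if a joint passes its speed limit or range.

## Working session

There is one attempt and no reset: what is moved stays moved. The work goes in short steps, Python scripts to look and compute and a tool call to move; the robot and the scene stay as the last step left them, time stands still between calls to the robot, and variables do not carry over. Pictures are saved under pics/ and viewed, and the job is handed in when it is done.

Besides the shell and the picture viewer there is one more tool, called in YAML: its name, and indented under it one key for each argument. step_arm: Moves the arm, as the interface text tells. Its arguments: {"type":"object","properties":{"rows":{"type":"array","items":{"type":"object","properties":{"twist":{"type":"array","items":{"type":"number"}},"linear":{"type":"array","items":{"type":"number"}},"gripper":{"type":"number"}}}},"squeeze":{"type":"number"}},"required":["rows"]}

```bash
mkdir -p pics
python3 - <<'E'
from bench import telemetry, imaging, r
import cv2
print(telemetry.sense(), r.pinch_z)
for n in("side","top"):
    cv2.imwrite(f"pics/{n}0.png",imaging.camera(n)[:,:,::-1]); print(imaging.get_calibration(n))
E
```

```text
{'time_s': 0.0, 'q': array([ 1.11596731e+00,  2.60702230e-01, -1.39386321e-01,  1.17267967e+00,
       -4.80746082e-06,  1.57082090e+00]), 'qd': array([-0.00107458, -0.00034615, -0.00026772,  0.00059684,  0.00128498,
       -0.00047261]), 'effort': array([ 1.79224091e-03, -4.05680323e+01,  2.53922886e+01,  1.87643187e-02,
        2.12541395e-04,  2.51053514e-06]), 'tool_pos': array([230.48903997, 471.32215016, 403.84847624]), 'eef_rot': array([-7.08239561e-01, -3.06026606e+00,  3.01898281e-03]), 'ft_force': array([-0.60226545, -0.34183455,  0.14232549]), 'wrist_torque': array([ 0.0322766 ,  0.05055551, -0.02073694]), 'grip_width': 85.36540356421018} 154.70000000000002
{'fx': 460.58057046958254, 'fy': 460.58057046958254, 'cx': 256.87399001896864, 'cy': 184.71978265900813, 'dist_coeffs': array([-0.02627497,  0.        ,  0.        ,  0.        ,  0.        ]), 'rvec': array([ 2.37930717, -0.62600313,  0.23707798]), 'tvec': array([-452.01543831,  282.35172748,  824.86205593])}
{'fx': 456.3989448003815, 'fy': 456.3989448003815, 'cx': 257.81881548734526, 'cy': 192.2145111606434, 'dist_coeffs': array([-0.01090158,  0.        ,  0.        ,  0.        ,  0.        ]), 'rvec': array([ 2.16318164, -2.12248023,  0.16442323]), 'tvec': array([ 45.48471885, 568.50912619, 797.16202742])}
```

View pics/side0.png

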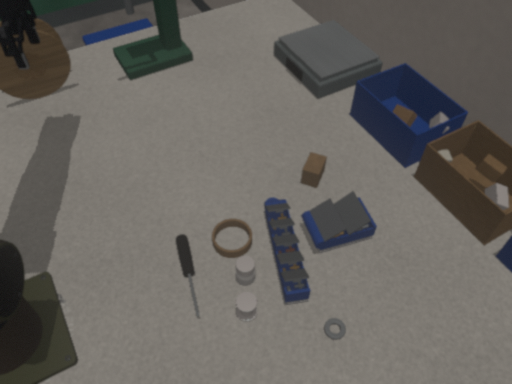

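View pics/top0.png

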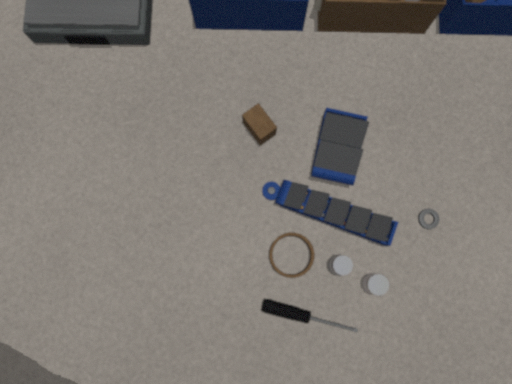

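Run:
```python
import cv2
t=cv2.imread("pics/top0.png"); s=cv2.imread("pics/side0.png")
cv2.imwrite("pics/t1.png",cv2.resize(t[170:255,255:405],None,fx=5,fy=5,interpolation=cv2.INTER_CUBIC))
cv2.imwrite("pics/s1.png",cv2.resize(s[190:310,250:330],None,fx=5,fy=5,interpolation=cv2.INTER_CUBIC))
```

```text
(no output)
```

View pics/t1.png

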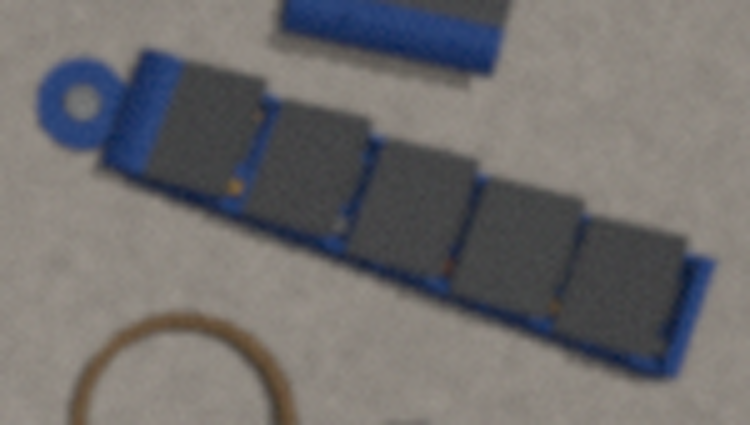

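View pics/s1.png

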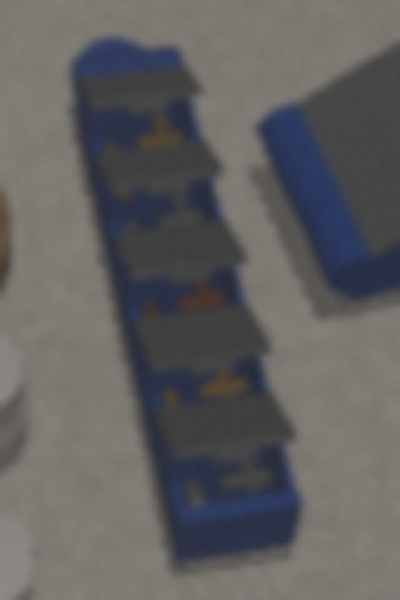

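```bash
cat > h.py <<'E'
import numpy as np, cv2
from bench import telemetry, imaging, r
C={n:imaging.get_calibration(n) for n in("top","side")}
def proj(n,P):
    c=C[n];K=np.array([[c['fx'],0,c['cx']],[0,c['fy'],c['cy']],[0,0,1]])
    return cv2.projectPoints(np.array(P,float).reshape(-1,3),c['rvec'],c['tvec'],K,c['dist_coeffs'])[0][:,0]
def ray(n,u,z):
    c=C[n];K=np.array([[c['fx'],0,c['cx']],[0,c['fy'],c['cy']],[0,0,1]])
    p=cv2.undistortPoints(np.array([[u]],float),K,c['dist_coeffs'])[0,0]
    R=cv2.Rodrigues(c['rvec'])[0];o=-R.T@c['tvec'];d=R.T@np.array([p[0],p[1],1])
    return o+d*(z-o[2])/d[2]
E
python3 - <<'E'
from h import *
from scipy.optimize import least_squares
T=lambda u,v:(255+u/5-.4,170+v/5-.4)
S=lambda u,v:(250+u/5-.4,190+v/5-.4)
obs=[("top",T(82,102),(-132,0,9)),("top",T(183,65),(-100,23,44)),("top",T(147,187),(-100,-23,44)),
("top",T(277,98),(-60,23,44)),("top",T(243,208),(-60,-23,44)),("top",T(382,135),(-20,23,44)),("top",T(349,247),(-20,-23,44)),
("top",T(485,175),(20,23,44)),("top",T(453,285),(20,-23,44)),("top",T(590,213),(60,23,44)),("top",T(555,325),(60,-23,44)),
("side",S(80,82),(-100,-23,44)),("side",S(103,153),(-60,-23,44)),("side",S(122,228),(-20,-23,44)),("side",S(138,313),(20,-23,44)),("side",S(160,402),(60,-23,44))]
def W(p,q):
    c,s=np.cos(p[2]),np.sin(p[2]); return (p[0]+c*q[0]-s*q[1],p[1]+s*q[0]+c*q[1],q[2])
a,b=ray("top",obs[0][1],9),ray("top",T(692,317),44)
yaw0=np.arctan2(b[1]-a[1],b[0]-a[0]);print(a,b,yaw0,np.linalg.norm(b-a))
for ns in(("top",),("side",),("top","side")):
    o=[x for x in obs if x[0] in ns]
    f=lambda p:np.concatenate([proj(n,W(p,q))[0]-u for n,u,q in o])
    s=least_squares(f,[(a[0]+b[0])/2,(a[1]+b[1])/2,yaw0],loss='soft_l1');print(ns,s.x,s.fun.reshape(-1,2).round(1).tolist())
p=s.x
for n,u in [("top",T(712,260)),("top",T(672,375)),("side",S(300,495)),("side",S(175,520))]:
    w=ray(n,u,44)[:2]-p[:2];c,sn=np.cos(p[2]),np.sin(p[2]);print(n,c*w[0]+sn*w[1],-sn*w[0]+c*w[1])
for nm,u,z in [("jar?",(343,265),50),("spool?",(377,284),50),("tape",(291,255),24),("ringwasher",(428,218),8),("carton",(260,123),50)]:
    w=ray("top",u,z)[:2];d=w-p[:2];print(nm,w,c*d[0]+sn*d[1],-sn*d[0]+c*d[1])
E
```

```text
[577.56728918  31.07663174   9.        ] [ 497.13927289 -190.85709742   44.        ] -1.9184718708024477 238.6383161689556
('top',) [533.88347948 -91.56364197  -1.89930676] [[-1.2, 0.5], [-0.4, -0.7], [-1.4, -1.9], [1.3, -0.0], [-0.0, 1.3], [0.9, -0.1], [-0.5, 1.0], [1.0, -0.8], [-0.5, 0.8], [0.7, -1.0], [0.0, 0.3]]
('side',) [536.00946553 -91.52681953  -1.91247327] [[0.4, -1.6], [-0.5, -0.6], [-0.5, 0.4], [0.3, 0.4], [0.2, 0.5]]
('top', 'side') [534.52287111 -91.63612181  -1.90196763] [[-1.1, 0.0], [-0.2, -1.2], [-1.4, -2.4], [1.4, -0.5], [0.0, 0.9], [1.0, -0.5], [-0.5, 0.6], [1.0, -1.1], [-0.5, 0.5], [0.8, -1.2], [-0.0, 0.0], [-0.6, -1.2], [-1.4, -0.1], [-1.2, 0.9], [-0.2, 0.8], [-0.1, 0.9]]
top 106.6083483313901 19.24037229547962
top 105.47892833430211 -25.595201514232166
side 105.4111961391088 19.940378663740695
side 106.80792555866532 -27.695173589728128
jar? [438.02578947 -98.19875184] 37.5821446378266 -89.11979175443533
spool? [ 405.77797158 -158.32984616] 104.93125138423805 -100.06365226360674
tape [454.43669711  -7.16210559] -53.84378675966994 -103.20126602688642
ringwasher [ 529.41186645 -269.25499716] 169.629293856799 52.91965526823548
carton [697.51544664  54.65468687] -191.3388636215672 106.56931851896577
```

step_arm:
  rows:
    - {"twist": [0, 0, -0.056], "linear": [0, 0, 0], "gripper": 1}
    - {"twist": [0, 0, -0.056], "linear": [0, 0, 0], "gripper": 1}
    - {"twist": [0, 0, 0], "linear": [-26.4, -16.8, 0], "gripper": 1}
    - {"twist": [0, 0, 0], "linear": [-26.4, -16.8, 0], "gripper": 1}
    - {"twist": [0, 0, 0], "linear": [-26.4, -16.8, 0], "gripper": 1}
    - {"twist": [0, 0, 0], "linear": [-26.4, -16.8, 0], "gripper": 1}
    - {"twist": [0, 0, 0], "linear": [-26.4, -16.8, 0], "gripper": 1}
    - {"twist": [0, 0, 0], "linear": [-26.4, -16.8, 0], "gripper": 1}
    - {"twist": [0, 0, 0], "linear": [-26.4, -16.8, 0], "gripper": 1}
    - {"twist": [0, 0, 0], "linear": [-26.4, -16.8, 0], "gripper": 1}
    - {"twist": [0, 0, 0], "linear": [-26.4, -16.8, 0], "gripper": 1}
    - {"twist": [0, 0, 0], "linear": [-26.4, -16.8, 0], "gripper": 1}
    - {"twist": [0, 0, 0], "linear": [-26.4, -16.8, 0], "gripper": 1}
    - {"twist": [0, 0, 0], "linear": [-26.4, -16.8, 0], "gripper": 1}
    - {"twist": [0, 0, 0], "linear": [-26.4, -16.8, 0], "gripper": 1}
    - {"twist": [0, 0, 0], "linear": [-26.4, -16.8, 0], "gripper": 1}
    - {"twist": [0, 0, 0], "linear": [-26.4, -16.8, 0], "gripper": 1}
    - {"twist": [0, 0, 0], "linear": [-26.4, -16.8, 0], "gripper": 1}
    - {"twist": [0, 0, 0], "linear": [-26.4, -16.8, 0], "gripper": 1}
    - {"twist": [0, 0, 0], "linear": [-26.4, -16.8, 0], "gripper": 1}

```text
time_s: 2.1
tool_pos: [577.0, 26.0, 404.2]
eef_rot: [-0.536, -3.094, 0.0]
ft_force: [0.8, -0.0, -0.2]
grip_width: 0.0
```

Run:
```python
from h import *
cv2.imwrite("pics/w1.png",imaging.camera("wrist")[:,:,::-1])
s=telemetry.sense();print(s['time_s'],s['tool_pos'],s['ft_force'])
c=imaging.get_calibration("wrist");C["wrist"]=c
p=(532.8,-92.8,-1.915);cc,sn=np.cos(p[2]),np.sin(p[2])
W=lambda q:(p[0]+cc*q[0]-sn*q[1],p[1]+sn*q[0]+cc*q[1],q[2])
im=cv2.imread("pics/w1.png")
for q in [(-132,0,9),(-100,23,44),(-100,-23,44),(-106,23,44),(-106,-23,44),(106,23,44),(106,-23,44)]:
    u=proj("wrist",W(q))[0];print(q,u);cv2.circle(im,tuple(int(x) for x in u),2,(0,255,255),-1)
cv2.imwrite("pics/w1b.png",im)
```

```text
2.15 [579.77599981  22.86948978 403.82803702] [ 5.06696908 -2.94901906 -0.02487463]
(-132, 0, 9) [262.1558137  147.96668459]
(-100, 23, 44) [230.94243684 177.78820935]
(-100, -23, 44) [229.81646451 132.22693157]
(-106, 23, 44) [236.88611726 177.7869991 ]
(-106, -23, 44) [236.03170195 132.22184728]
(106, 23, 44) [ 28.27446802 177.87217127]
(106, -23, 44) [ 18.00587724 132.62957248]
```

View pics/w1b.png

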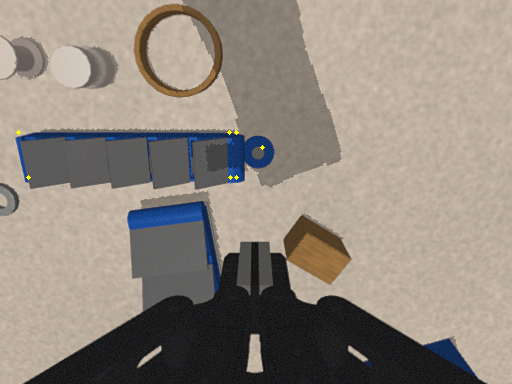

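step_arm:
  rows:
    - {"twist": [0, 0, 0], "linear": [0, 0, 15], "gripper": 1}
    - {"twist": [0, 0, 0], "linear": [0, 0, 15], "gripper": 1}
    - {"twist": [0, 0, 0], "linear": [0, 0, 15], "gripper": 1}
    - {"twist": [0, 0, 0], "linear": [0, 0, 15], "gripper": 1}
    - {"twist": [0, 0, 0], "linear": [0, 0, 0], "gripper": 1}
    - {"twist": [0, 0, 0], "linear": [0, 0, 0], "gripper": 1}
    - {"twist": [0, 0, 0], "linear": [0, 0, 0], "gripper": 1}

```text
time_s: 2.85
tool_pos: [576.8, 27.2, 345.5]
eef_rot: [0.536, 3.094, 0.0]
ft_force: [0.8, 0.0, 0.3]
grip_width: 0.3
```

Run:
```python
from h import *
c=imaging.get_calibration("wrist");C["wrist"]=c
s=telemetry.sense();print(s['time_s'],s['tool_pos'],s['ft_force'])
cv2.imwrite("pics/w2.png",imaging.camera("wrist")[:,:,::-1])
p=(532.8,-92.8,-1.915);cc,sn=np.cos(p[2]),np.sin(p[2])
W=lambda q:(p[0]+cc*q[0]-sn*q[1],p[1]+sn*q[0]+cc*q[1],q[2])
im=cv2.imread("pics/w2.png")
for q in [(-132,0,9),(-100,23,44),(-100,-23,44),(-106,23,44),(-106,-23,44),(106,23,44),(106,-23,44)]:
    u=proj("wrist",W(q))[0];print(q,u);cv2.circle(im,tuple(int(x) for x in u),1,(0,255,255),-1)
cv2.imwrite("pics/w2b.png",cv2.resize(im[60:260,:300],None,fx=2.6,fy=2.6))
```

```text
2.85 [576.79729943  27.19378553 345.49070175] [0.7787996  0.00960107 0.34468504]
(-132, 0, 9) [258.88983594 166.65247096]
(-100, 23, 44) [221.62482745 203.48062441]
(-100, -23, 44) [219.98018458 150.37614098]
(-106, 23, 44) [228.67201099 203.49789684]
(-106, -23, 44) [227.41135794 150.39303785]
(106, 23, 44) [-18.7178614  202.81842665]
(106, -23, 44) [-33.26139834 150.02497708]
```

View pics/w2b.png

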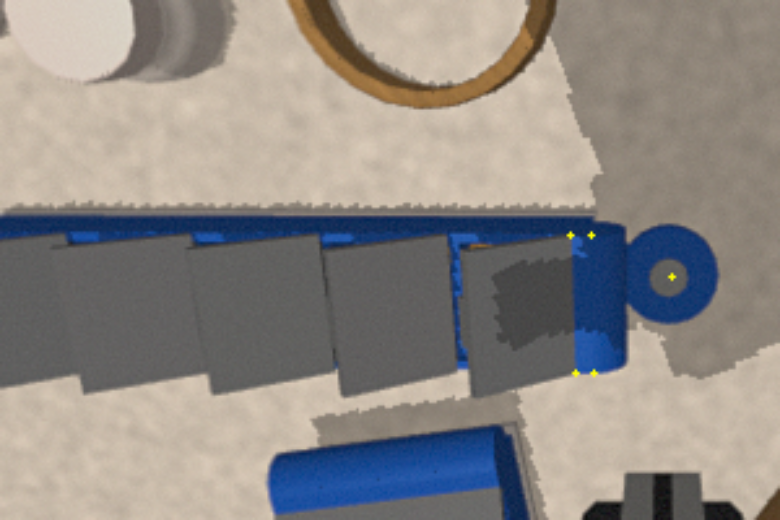

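step_arm:
  rows:
    - {"twist": [0, 0, 0], "linear": [0, 0, 16], "gripper": 1}
    - {"twist": [0, 0, 0], "linear": [0, 0, 16], "gripper": 1}
    - {"twist": [0, 0, 0], "linear": [0, 0, 16], "gripper": 1}
    - {"twist": [0, 0, 0], "linear": [0, 0, 16], "gripper": 1}
    - {"twist": [0, 0, 0], "linear": [0, 0, 16], "gripper": 1}
    - {"twist": [0, 0, 0], "linear": [0, 0, 16], "gripper": 1}
    - {"twist": [0, 0, 0], "linear": [0, 0, 16], "gripper": 1}
    - {"twist": [0, 0, 0], "linear": [0, 0, 8], "gripper": 1}
    - {"twist": [0, 0, 0], "linear": [0, 0, 4], "gripper": 1}
    - {"twist": [0, 0, 0], "linear": [0, 0, 0], "gripper": 1}
    - {"twist": [0, 0, 0], "linear": [0, 0, 0], "gripper": 1}
    - {"twist": [0, 0, 0], "linear": [0, 0, 0], "gripper": 1}

```text
time_s: 4.1
tool_pos: [577.0, 27.1, 221.6]
eef_rot: [0.536, 3.094, 0.001]
ft_force: [-0.0, 0.1, 0.5]
grip_width: 0.0
```

Run:
```python
from h import *
cv2.imwrite("pics/w3.png",imaging.camera("wrist")[:,:,::-1])
s=imaging.camera("side")[:,:,::-1]
cv2.imwrite("pics/s3.png",cv2.resize(s[150:310,200:380],None,fx=3.5,fy=3.5))
```

```text
(no output)
```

View pics/w3.png

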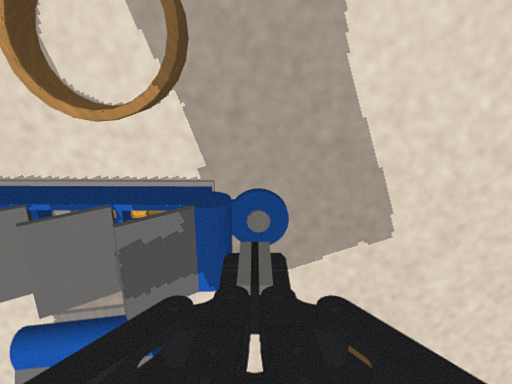

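View pics/s3.png

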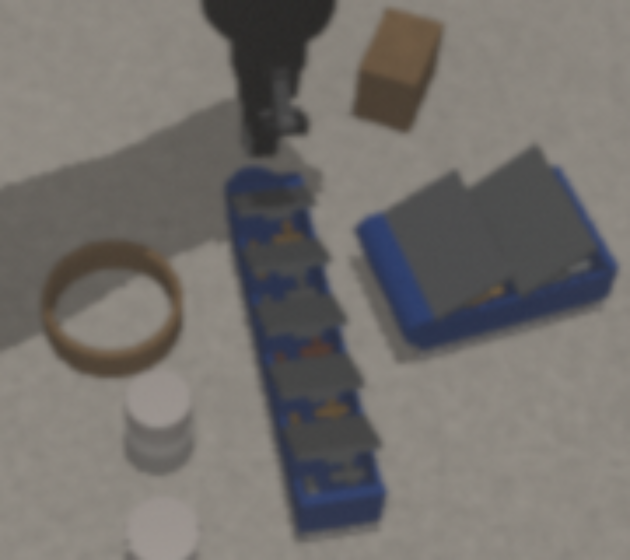

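step_arm:
  rows:
    - {"twist": [0, 0, 0], "linear": [0, -3, 1], "gripper": 1}
    - {"twist": [0, 0, 0], "linear": [0, -3, 1], "gripper": 1}
    - {"twist": [0, 0, 0], "linear": [0, -3, 1], "gripper": 1}
    - {"twist": [0, 0, 0], "linear": [0, -3, 1], "gripper": 1}
    - {"twist": [0, 0, 0], "linear": [0, -2, 0.5], "gripper": 1}
    - {"twist": [0, 0, 0], "linear": [0, 0, 0], "gripper": 1}
    - {"twist": [0, 0, 0], "linear": [0, 0, 0], "gripper": 1}

```text
time_s: 4.9
tool_pos: [572.1, 14.3, 216.5]
eef_rot: [0.535, 3.095, 0.002]
ft_force: [0.0, 2.9, 2.1]
grip_width: 0.1
```

step_arm:
  rows:
    - {"twist": [0, 0, 0], "linear": [0, -2, 0], "gripper": 1}
    - {"twist": [0, 0, 0], "linear": [0, -2, 0], "gripper": 1}
    - {"twist": [0, 0, 0], "linear": [0, -2, 0], "gripper": 1}
    - {"twist": [0, 0, 0], "linear": [0, -2, 0], "gripper": 1}
    - {"twist": [0, 0, 0], "linear": [0, -2, 0], "gripper": 1}
    - {"twist": [0, 0, 0], "linear": [0, -2, 0], "gripper": 1}
    - {"twist": [0, 0, 0], "linear": [0, -2, 0], "gripper": 1}
    - {"twist": [0, 0, 0], "linear": [0, -2, 0], "gripper": 1}

```text
time_s: 5.7
tool_pos: [567.6, 0.0, 217.0]
eef_rot: [0.533, 3.093, 0.008]
ft_force: [2.5, 7.2, 4.9]
grip_width: 0.2
```

step_arm:
  rows:
    - {"twist": [0, 0, 0], "linear": [0, -2, 0], "gripper": 1}
    - {"twist": [0, 0, 0], "linear": [0, -2, 0], "gripper": 1}
    - {"twist": [0, 0, 0], "linear": [0, -2, 0], "gripper": 1}
    - {"twist": [0, 0, 0], "linear": [0, -2, 0], "gripper": 1}
    - {"twist": [0, 0, 0], "linear": [0, -2, 0], "gripper": 1}
    - {"twist": [0, 0, 0], "linear": [0, -2, 0], "gripper": 1}
    - {"twist": [0, 0, 0], "linear": [0, -2, 0], "gripper": 1}
    - {"twist": [0, 0, 0], "linear": [0, -2, 0], "gripper": 1}

```text
time_s: 6.5
tool_pos: [560.9, -16.4, 216.2]
eef_rot: [-0.536, -3.095, -0.0]
ft_force: [1.3, 3.9, 4.5]
grip_width: 0.2
```

Run:
```python
from h import *
cv2.imwrite("pics/w4.png",imaging.camera("wrist")[:,:,::-1])
s=imaging.camera("side")[:,:,::-1]
cv2.imwrite("pics/s4.png",cv2.resize(s[150:310,200:380],None,fx=3.5,fy=3.5))
```

```text
(no output)
```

View pics/w4.png

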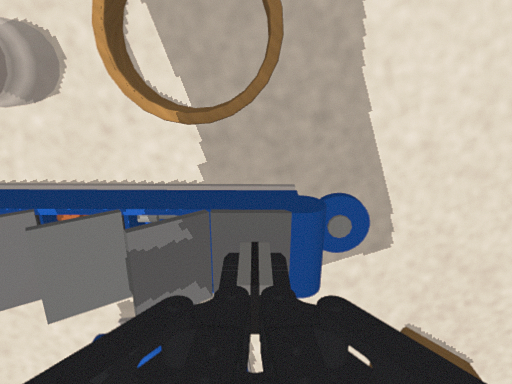

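View pics/s4.png

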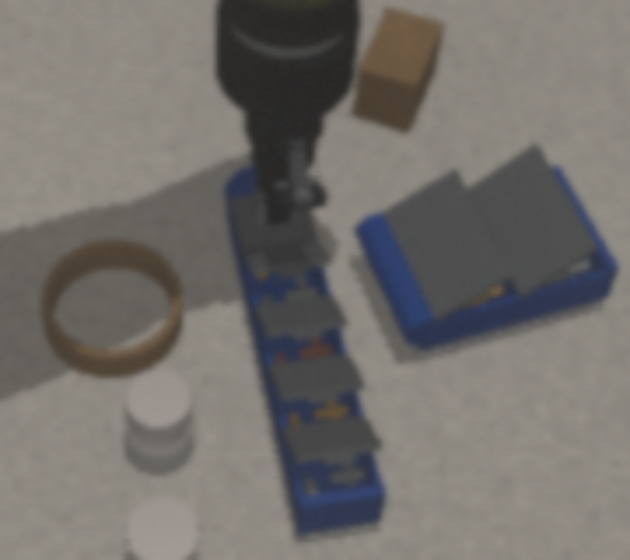

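step_arm:
  rows:
    - {"twist": [0, 0, 0], "linear": [0, -2, 0], "gripper": 1}
    - {"twist": [0, 0, 0], "linear": [0, -2, 0], "gripper": 1}
    - {"twist": [0, 0, 0], "linear": [0, -2, 0], "gripper": 1}
    - {"twist": [0, 0, 0], "linear": [0, -2, 0], "gripper": 1}
    - {"twist": [0, 0, 0], "linear": [0, -2, 0], "gripper": 1}
    - {"twist": [0, 0, 0], "linear": [0, -2, 0], "gripper": 1}
    - {"twist": [0, 0, 0], "linear": [0, -2, 0], "gripper": 1}
    - {"twist": [0, 0, 0], "linear": [0, -2, 0], "gripper": 1}
    - {"twist": [0, 0, 0], "linear": [0, -2, 0], "gripper": 1}
    - {"twist": [0, 0, 0], "linear": [0, -2, 0], "gripper": 1}
    - {"twist": [0, 0, 0], "linear": [0, -2, 0], "gripper": 1}
    - {"twist": [0, 0, 0], "linear": [0, -2, 0], "gripper": 1}
    - {"twist": [0, 0, 0], "linear": [0, -2, 0], "gripper": 1}
    - {"twist": [0, 0, 0], "linear": [0, -2, 0], "gripper": 1}
    - {"twist": [0, 0, 0], "linear": [0, -2, 0], "gripper": 1}
    - {"twist": [0, 0, 0], "linear": [0, -2, 0], "gripper": 1}
    - {"twist": [0, 0, 0], "linear": [0, -2, 0], "gripper": 1}
    - {"twist": [0, 0, 0], "linear": [0, -2, 0], "gripper": 1}
    - {"twist": [0, 0, 0], "linear": [0, -2, 0], "gripper": 1}
    - {"twist": [0, 0, 0], "linear": [0, -2, 0], "gripper": 1}

```text
time_s: 8.6
tool_pos: [547.5, -54.1, 216.2]
eef_rot: [-0.536, -3.095, 0.0]
ft_force: [0.9, 2.9, 4.5]
grip_width: 0.1
```

Run:
```python
from h import *
s=imaging.camera("side")[:,:,::-1]
cv2.imwrite("pics/s5.png",cv2.resize(s[150:310,200:380],None,fx=3.5,fy=3.5))
t=telemetry.sense()['tool_pos'];d=t[:2]-[532.8,-92.8];c,n=np.cos(-1.915),np.sin(-1.915);print(c*d[0]+n*d[1],-n*d[0]+c*d[1])
```

```text
-41.15747827977228 0.7588407087092133
```

View pics/s5.png

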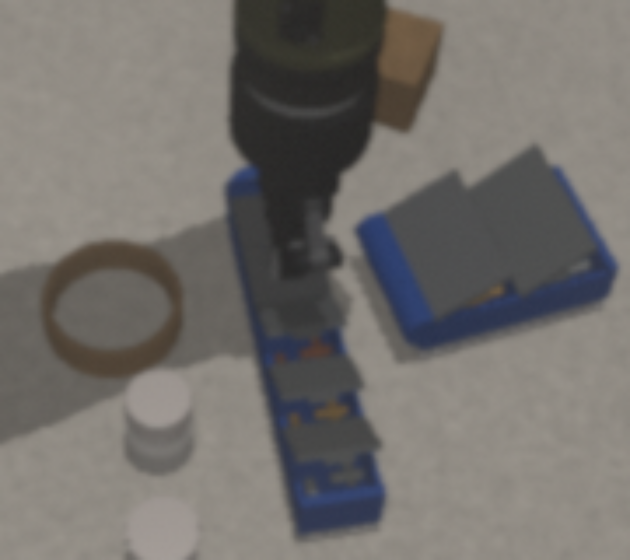

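Lids 1 and 2 are shut and lid 3 is still up at about (305,305). Forces are light and the tip is 1 mm off mid-width, so I'm continuing.

step_arm:
  rows:
    - {"twist": [0, 0, 0], "linear": [0, -2, 0], "gripper": 1}
    - {"twist": [0, 0, 0], "linear": [0, -2, 0], "gripper": 1}
    - {"twist": [0, 0, 0], "linear": [0, -2, 0], "gripper": 1}
    - {"twist": [0, 0, 0], "linear": [0, -2, 0], "gripper": 1}
    - {"twist": [0, 0, 0], "linear": [0, -2, 0], "gripper": 1}
    - {"twist": [0, 0, 0], "linear": [0, -2, 0], "gripper": 1}
    - {"twist": [0, 0, 0], "linear": [0, -2, 0], "gripper": 1}
    - {"twist": [0, 0, 0], "linear": [0, -2, 0], "gripper": 1}
    - {"twist": [0, 0, 0], "linear": [0, -2, 0], "gripper": 1}
    - {"twist": [0, 0, 0], "linear": [0, -2, 0], "gripper": 1}
    - {"twist": [0, 0, 0], "linear": [0, -2, 0], "gripper": 1}
    - {"twist": [0, 0, 0], "linear": [0, -2, 0], "gripper": 1}
    - {"twist": [0, 0, 0], "linear": [0, -2, 0], "gripper": 1}
    - {"twist": [0, 0, 0], "linear": [0, -2, 0], "gripper": 1}
    - {"twist": [0, 0, 0], "linear": [0, -2, 0], "gripper": 1}
    - {"twist": [0, 0, 0], "linear": [0, -2, 0], "gripper": 1}
    - {"twist": [0, 0, 0], "linear": [0, -2, 0], "gripper": 1}
    - {"twist": [0, 0, 0], "linear": [0, -2, 0], "gripper": 1}
    - {"twist": [0, 0, 0], "linear": [0, -2, 0], "gripper": 1}
    - {"twist": [0, 0, 0], "linear": [0, -2, 0], "gripper": 1}

```text
time_s: 10.65
tool_pos: [534.1, -91.7, 216.2]
eef_rot: [-0.536, -3.095, -0.0]
ft_force: [1.6, 3.4, 5.8]
grip_width: 0.2
```

step_arm:
  rows:
    - {"twist": [0, 0, 0], "linear": [0, -2, 0], "gripper": 1}
    - {"twist": [0, 0, 0], "linear": [0, -2, 0], "gripper": 1}
    - {"twist": [0, 0, 0], "linear": [0, -2, 0], "gripper": 1}
    - {"twist": [0, 0, 0], "linear": [0, -2, 0], "gripper": 1}
    - {"twist": [0, 0, 0], "linear": [0, -2, 0], "gripper": 1}
    - {"twist": [0, 0, 0], "linear": [0, -2, 0], "gripper": 1}
    - {"twist": [0, 0, 0], "linear": [0, -2, 0], "gripper": 1}
    - {"twist": [0, 0, 0], "linear": [0, -2, 0], "gripper": 1}
    - {"twist": [0, 0, 0], "linear": [0, -2, 0], "gripper": 1}
    - {"twist": [0, 0, 0], "linear": [0, -2, 0], "gripper": 1}
    - {"twist": [0, 0, 0], "linear": [0, -2, 0], "gripper": 1}
    - {"twist": [0, 0, 0], "linear": [0, -2, 0], "gripper": 1}
    - {"twist": [0, 0, 0], "linear": [0, -2, 0], "gripper": 1}
    - {"twist": [0, 0, 0], "linear": [0, -2, 0], "gripper": 1}
    - {"twist": [0, 0, 0], "linear": [0, -2, 0], "gripper": 1}
    - {"twist": [0, 0, 0], "linear": [0, -2, 0], "gripper": 1}
    - {"twist": [0, 0, 0], "linear": [0, -2, 0], "gripper": 1}
    - {"twist": [0, 0, 0], "linear": [0, -2, 0], "gripper": 1}
    - {"twist": [0, 0, 0], "linear": [0, -2, 0], "gripper": 1}
    - {"twist": [0, 0, 0], "linear": [0, -2, 0], "gripper": 1}

```text
time_s: 12.65
tool_pos: [520.6, -129.4, 216.2]
eef_rot: [-0.536, -3.095, -0.0]
ft_force: [0.9, 3.7, 4.5]
grip_width: 0.0
```

Run:
```python
from h import *
s=imaging.camera("side")[:,:,::-1]
cv2.imwrite("pics/s6.png",cv2.resize(s[150:310,200:380],None,fx=3.5,fy=3.5))
t=telemetry.sense()['tool_pos'];d=t[:2]-[532.8,-92.8];c,n=np.cos(-1.915),np.sin(-1.915);print(c*d[0]+n*d[1],-n*d[0]+c*d[1])
```

```text
38.8302684815402 0.8670965687548868
```

View pics/s6.png

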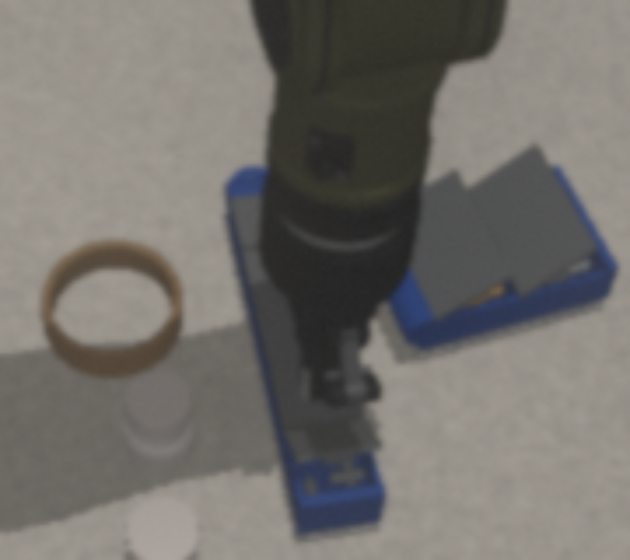

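Four lids are flat and the fifth is still up at about (335,440). I'll slide on past it to about x=+93, then lift.

step_arm:
  rows:
    - {"twist": [0, 0, 0], "linear": [0, -2, 0], "gripper": 1}
    - {"twist": [0, 0, 0], "linear": [0, -2, 0], "gripper": 1}
    - {"twist": [0, 0, 0], "linear": [0, -2, 0], "gripper": 1}
    - {"twist": [0, 0, 0], "linear": [0, -2, 0], "gripper": 1}
    - {"twist": [0, 0, 0], "linear": [0, -2, 0], "gripper": 1}
    - {"twist": [0, 0, 0], "linear": [0, -2, 0], "gripper": 1}
    - {"twist": [0, 0, 0], "linear": [0, -2, 0], "gripper": 1}
    - {"twist": [0, 0, 0], "linear": [0, -2, 0], "gripper": 1}
    - {"twist": [0, 0, 0], "linear": [0, -2, 0], "gripper": 1}
    - {"twist": [0, 0, 0], "linear": [0, -2, 0], "gripper": 1}
    - {"twist": [0, 0, 0], "linear": [0, -2, 0], "gripper": 1}
    - {"twist": [0, 0, 0], "linear": [0, -2, 0], "gripper": 1}
    - {"twist": [0, 0, 0], "linear": [0, -2, 0], "gripper": 1}
    - {"twist": [0, 0, 0], "linear": [0, -2, 0], "gripper": 1}
    - {"twist": [0, 0, 0], "linear": [0, -2, 0], "gripper": 1}
    - {"twist": [0, 0, 0], "linear": [0, -2, 0], "gripper": 1}
    - {"twist": [0, 0, 0], "linear": [0, -2, 0], "gripper": 1}
    - {"twist": [0, 0, 0], "linear": [0, -2, 0], "gripper": 1}
    - {"twist": [0, 0, 0], "linear": [0, -2, 0], "gripper": 1}
    - {"twist": [0, 0, 0], "linear": [0, -2, 0], "gripper": 1}

```text
time_s: 14.7
tool_pos: [507.2, -167.1, 216.2]
eef_rot: [-0.536, -3.095, 0.0]
ft_force: [1.9, 4.1, 4.4]
grip_width: 0.2
```

step_arm:
  rows:
    - {"twist": [0, 0, 0], "linear": [0, -2, 0], "gripper": 1}
    - {"twist": [0, 0, 0], "linear": [0, -2, 0], "gripper": 1}
    - {"twist": [0, 0, 0], "linear": [0, -2, 0], "gripper": 1}
    - {"twist": [0, 0, 0], "linear": [0, -2, 0], "gripper": 1}
    - {"twist": [0, 0, 0], "linear": [0, -2, 0], "gripper": 1}
    - {"twist": [0, 0, 0], "linear": [0, 0, 0], "gripper": 1}
    - {"twist": [0, 0, 0], "linear": [0, 0, 0], "gripper": 1}

```text
time_s: 15.4
tool_pos: [503.8, -176.6, 216.2]
eef_rot: [-0.536, -3.095, 0.001]
ft_force: [0.9, 2.8, 4.3]
grip_width: 0.1
```

Run:
```python
from h import *
s=imaging.camera("side")[:,:,::-1]
cv2.imwrite("pics/s7.png",cv2.resize(s[150:310,200:380],None,fx=3.5,fy=3.5))
cv2.imwrite("pics/w7.png",imaging.camera("wrist")[:,:,::-1])
```

```text
(no output)
```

View pics/s7.png

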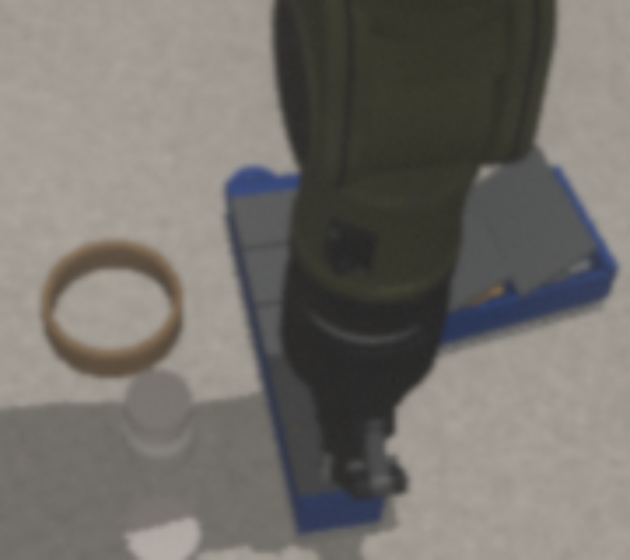

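View pics/w7.png

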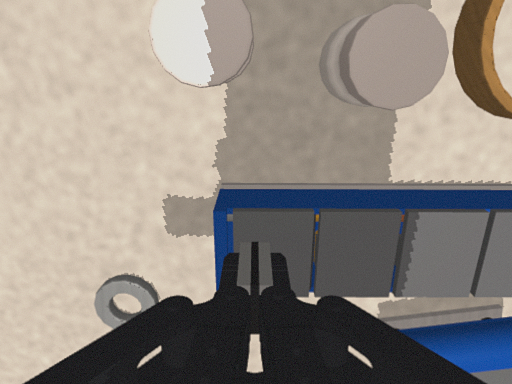

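All the lids look flat, including the fifth. Lifting straight up, then checking.

step_arm:
  rows:
    - {"twist": [0, 0, 0], "linear": [0, 0, -3], "gripper": 1}
    - {"twist": [0, 0, 0], "linear": [0, 0, -5], "gripper": 1}
    - {"twist": [0, 0, 0], "linear": [0, 0, -10], "gripper": 1}
    - {"twist": [0, 0, 0], "linear": [0, 0, -20], "gripper": 1}
    - {"twist": [0, 0, 0], "linear": [0, 0, -20], "gripper": 1}
    - {"twist": [0, 0, 0], "linear": [0, 0, -20], "gripper": 1}
    - {"twist": [0, 0, 0], "linear": [0, 0, -20], "gripper": 1}
    - {"twist": [0, 0, 0], "linear": [0, 0, -20], "gripper": 1}
    - {"twist": [0, 0, 0], "linear": [0, 0, -20], "gripper": 1}
    - {"twist": [0, 0, 0], "linear": [0, -20, -10], "gripper": 1}
    - {"twist": [0, 0, 0], "linear": [0, -20, 0], "gripper": 1}
    - {"twist": [0, 0, 0], "linear": [0, -20, 0], "gripper": 1}
    - {"twist": [0, 0, 0], "linear": [0, -20, 0], "gripper": 1}
    - {"twist": [0, 0, 0], "linear": [0, -20, 0], "gripper": 1}
    - {"twist": [0, 0, 0], "linear": [0, -10, 0], "gripper": 1}
    - {"twist": [0, 0, 0], "linear": [0, 0, 0], "gripper": 1}
    - {"twist": [0, 0, 0], "linear": [0, 0, 0], "gripper": 1}
    - {"twist": [0, 0, 0], "linear": [0, 0, 0], "gripper": 1}

```text
time_s: 17.3
tool_pos: [467.1, -279.2, 364.2]
eef_rot: [-0.534, -3.096, -0.001]
ft_force: [0.2, 0.4, -0.1]
grip_width: 0.0
```

Run:
```python
from h import *
s=imaging.camera("side")[:,:,::-1]
cv2.imwrite("pics/s8.png",cv2.resize(s[140:340,160:380],None,fx=3,fy=3))
t=imaging.camera("top")[:,:,::-1]
cv2.imwrite("pics/t8.png",cv2.resize(t[90:350,230:450],None,fx=2.3,fy=2.3))
```

```text
(no output)
```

View pics/s8.png

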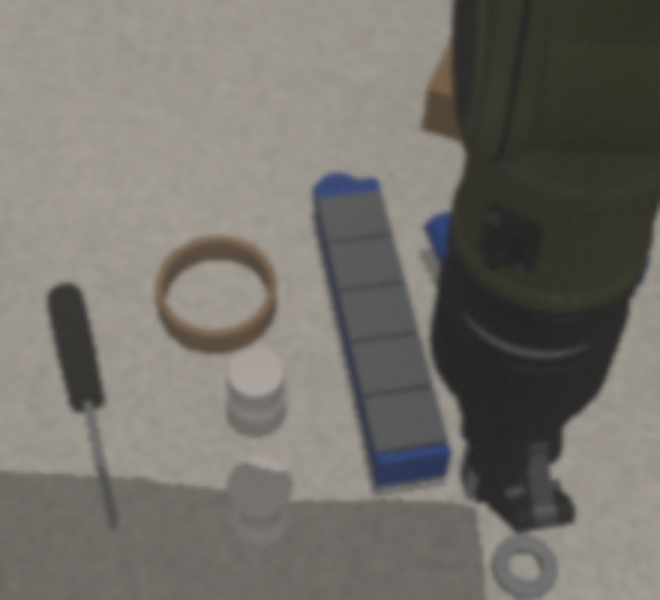

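View pics/t8.png

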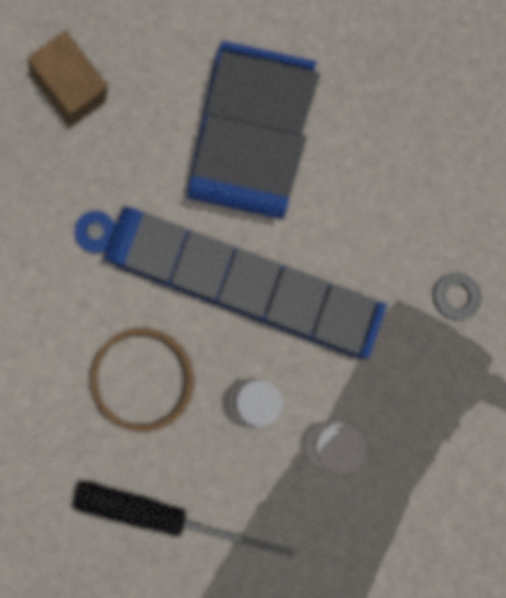

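All five lids lie flat in both views. The tray lids are still up and the loose things are where they were.

```bash
python3 -c "
from bench import r
print(r.sign_off())"
```

```text
the job is handed in; nothing more can be done
None
```

I closed the strip's five lids in one pass with the shut fingertips, from the ear to the plain end, then lifted the hand clear and handed the job in at about 17.4 s of the 51 s allowed.

- **Order:** pictures taken along the way showed lids 1, 2 and 4 already flat with the next one still up. I took no picture between lids 3 and 4, so that step is not confirmed by eye.
- **Forces:** wrist readings at the end of each move were at most about 9 N, against the 30 N limit. I have no readings from within a move.
- **Last checks:** the final top and side pictures show all five lids flat. The short box's lids are still ajar, and the tape, jar, spool, washer, carton and driver look unmoved. I judged all of this by eye and did not measure lid angles or object shifts.
- **Hand:** it stood well above everything at the end, and the wrist force was near zero.

Pose estimates from the top and side cameras differed by about 2 mm. The wrist camera agreed to about 1 mm with the pose I used. One early wrist picture was a few millimetres off because the arm was still settling, so I retook it.

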